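Clamp the rosette block on the carving board with the cam knob

TASK

Set the limewood rosette block up for carving: lay it gently, carved face up, flat on the sloping carving board with a long side down on the lower ledge, between the end fence and the clamp's orange pad - do not drop it. Then turn the red cam knob clockwise until the sprung plunger's roller drops into the notch of the cam, so that the pad holds the block tight against the end fence, and let go. Leave the sharpening stone, the bottle and the mallet where they are.

Things in the scene. Friction and masses are not known exactly. Their poses are not given: they have to be found in the camera images.
- block: loose pale limewood block, 60 mm (its x) x 110 mm (its y) x 44 mm high (z), about 0.15 kg, a rosette carved on top (relief 5 mm proud, within 26 mm of the centre). Origin: centre of its underside. Starts flat on the bench, carved face up, left or right of the carving board. Either way round will do.
- block_top (a point): centre of the block's top face, 44 mm above block's origin
- board: the carving board: a fixed wooden panel sloping 25 degrees on a low stand, low edge towards the robot. Its frame is tilted with it: x up the slope, y along the ledge to the robot's left, z square to the panel (25 degrees from vertical, leaning to the robot). Origin on the panel's surface, 76 mm above the bench; panel x -80 to 60, y -140 to 140 mm. Stand position and yaw vary.
- ledge (a point): middle of the foot of the upper face of the dark lower ledge, at board (-45, 76, 0) mm, with the board's axes; the ledge is 12 mm high, runs 124 mm along board y and lies on the -x side of this point. Beside it fingertips must stay over 12 mm above the panel: grip the block high.
- fence (a point): middle of the foot of the inner face of the dark end fence, at board (-5, 124, 0) mm, with the board's axes; the fence is 14 mm high, runs 90 mm along board x and lies on the +y side of this point
- seat (a point): point on the board's surface, with the board's axes, where the centre of the block's underside lies when the block touches both ledge and fence, its long side along board y: board (-15, 69, 0) mm
- pad: the clamp's pressure pad, 36 mm wide, orange face, 2 to 22 mm above the panel; origin at the foot of the face, which looks to board +y. Released, its face is at board y = 4 mm: 120 mm from the fence, 10 mm more than the block. It is sprung on the plunger (2 N, then 0.8 N/mm) and pushes the block home to the fence as the cam turns.
- knob_grip (a point): grip point of the red knob, on its axis (point z = board z), at board (-15, -86, 44) mm. The grip is a red bar 50 mm long (point x), 11 mm thick (point y), 28 to 54 mm above the panel; a white line on top marks its nose (point -x). Under it lies the flat aluminium cam, radius up to 48 mm, top 17 mm above the panel; the bracket 64 mm from the axis is 27 mm high.
- knob (a joint): knob angle, rad, growing clockwise from above. 0: bar along the slope, nose downhill. Starts released, under 0.4. From 0.42 to 1.30 the cam drives the plunger out; notch bottom at 1.571: bar in line with the plunger, nose at the block. Let go from 1.45 to 1.69 it centres in the notch; past 1.71 it has climbed out; stop at 2.0. Let go before 1.3 it springs back. Turning takes up to 0.25 N m.
- plunger (a joint): travel of the sprung plunger towards board +y, m: 0 released, 0.0149 at the top of the cam, 0.0120 with its brass roller in the notch (it drops back 2.8 mm)
- stone: bystander: pale sharpening stone on a blue base, 66 x 180 x 32 mm, origin at the centre of its underside, on the bench on the side of the board where the block is not
- bottle: bystander: amber bottle with an orange cap, 60 mm across, 155 mm tall, standing behind the board; origin at the centre of its foot
- mallet: bystander: black rubber mallet lying behind the board, head 95 mm long and 60 mm across, wooden handle 260 mm along its +y; origin on the bench under the head
Things that resemble listed ones, but are neither listed nor needed, are in the scene too. Leave any green look-alike of the block alone.

How it is judged:
By the outcome, as a careful person would: the job done as asked, in the order asked, and still so for the second after the job is handed in, with the robot touching nothing.
It also fails if it takes over 56 s, if anything falls off the work surface, if the arm or the gripper's body presses on something with over 40 N, if the wrist force passes 120 N, or if a joint passes its speed limit or range.

ROBOT

A 7-joint arm with a two-finger parallel gripper is mounted at the origin on the work surface. World frame = base frame: x ahead of the robot, y to its left, z up, the work surface at z = 0. Lengths are in m, angles in degrees, forces in N, time in s.
With the tool pointing down it reaches from about 0.35 to 0.775 m from the base axis. Payload 3.1 kg.
Tool frame: the origin (TCP) lies on the centre line of the jaws, within the pads' length; the fingertips stand 17 mm ahead of it and the grasp point (between the pads) lies 2 mm behind it (robot.tip_reach is the distance from the TCP to the fingertips, in m); z points along the fingers, y is the line along which they close (so a half turn about z gives the same grasp; the last joint's range is limited). The gripper opens to 85 mm and grips with 20 to 120 N. Pads are 22 mm wide; open, the fingers measure 114 mm over their backs; the gripper's body (76 mm by 85 mm) begins 54 mm behind the grasp point. The pads swing forward as they close: fully open they stand 13 mm farther back than shut.
Start: joints at [63.959, 17.813, 0.802, 86.603, -0.252, 75.585, -1.558], TCP at [0.221, -0.504, 0.248] pointing down, gripper open.
Joint ranges: [-154.91, 154.91], [-16.99, 109.72], [-72.82, 74.43], [7.12, 147.25], [-82.49, 262.49], [11.32, 116.49], [-174.64, 174.64]. Speed limits (degrees/s): [159.86, 159.86, 180, 180, 180, 180, 180].

INTERFACE

Orientations are given as [roll, pitch, yaw] about the fixed x, y, z axes, in that order (R = Rz(yaw) Ry(pitch) Rx(roll)).
In Python, from station import robot, fingers, vision, workorder, recognise gives the robot as it stands. Calls block until the motion is done:
- robot.move_to(position, orientation): joint-space move of the TCP to a pose.
- robot.line_to(position, orientation=None, velocity=0.15, f_stop=None): straight line of the TCP; orientation=None keeps the orientation; velocity is the mean speed in m/s. With f_stop (N) it stops when the force on the tool has changed by that much, and returns True; else False.
- robot.move_j(angles): joint-space move.
- fingers.gripper_to(opening, force=None): opening from 0.0 (shut) to 1.0 (fully open); force is the grip in N (None keeps the last); returns when the fingers have stopped.
- robot.pause(seconds).
- robot.inverse_kinematics(position, orientation): joint angles nearest the present ones, or None.
- vision.grab_frame(name): name is "scene" or "top"; returns the picture (400x640x3 uint8, red, green, blue); there is no depth.
- vision.calibration(name): a dict with "mtx" (3x3 intrinsics, pixels), "k1" (the pictures are not rectified: a ray, as slopes to the right and down, at radius r is drawn at 1 + k1 r^2 times it, then the intrinsics apply), "extrinsics" (4x4, takes a point from world to camera coordinates). Camera axes: x right, y up, looking along -z (the intrinsics and any distortion apply to the point x, -y, -z); pixel columns grow to the right and rows downward; lengths in m; the calibration is good to about 2 mm. A picture is of the moment at which its call begins. calibration takes no time and is no camera call.
A pose or a line that the arm cannot do raises robot.PlanningError and nothing moves.
- workorder.close_job(): hands the job in; it is judged then, once.
Trained networks look in the newest picture that a camera, given by its name, has taken for a name from the list of things; names that differ only in an ending like _2 or _b are one class to them, and where a whole thing is asked for, a point or a joint stands for the part that bears it (a point fixed in the world has none). Each returns a list of dicts, best first, with "p" (0 to 1); they miss things now and then, are a little off and sometimes report something else, mostly with a low value. They report only what shows in the picture. A call takes as long as a camera call. They do not tell look-alikes from the thing itself.
- recognise(label, camera): "rect" ([centre column, centre row, width, height] in pixels, round what is visible of it).
Readings, each from a call of its own:
- robot.current_time_s(): time.
- robot.current_joint_positions(): joint angles.
- robot.current_dq(): joint speeds.
- robot.current_joint_torque(): joint torques, N m.
- robot.current_tool_pos(): TCP position.
- robot.current_eef_rot(): TCP orientation.
- robot.current_contact_force(): force on the tool from outside, world axes, zero at the start.
- robot.current_torque(): the same for the moment, N m.
- robot.current_finger_gap(): opening from 0.0 (shut) to 1.0 (fully open).
- robot.current_gripper_force(): force on a finger pad.
Only numpy, scipy, OpenCV 4.12 (cv2) and the standard library are available. Lean on these libraries where they do the work, as an engineer would, in place of code of your own. Each camera call takes 0.05 s, during which the arm holds its last target. There are 200 camera calls.

## Working session

There is one attempt and no reset: what is moved stays moved. The work goes in short steps, each a Python script; the robot and the scene stay as the last script left them, time stands still between calls to the robot, and variables do not carry over. Pictures are saved under pics/ and viewed, at most 10 in all, crops included, and the job is handed in when it is done.

```bash
ls; mkdir -p pics
python3 - <<'E'
from station import robot, fingers, vision, workorder, recognise
import cv2,numpy as np
for c in("scene","top"):
    im=vision.grab_frame(c); cv2.imwrite(f"pics/{c}0.png",im[:,:,::-1])
    k=vision.calibration(c); print(c,k)
    for l in("block","board","pad","knob_grip","stone","bottle","mallet"):
        print(l,[(np.round(d["rect"]),round(d["p"],2)) for d in recognise(l,c)][:3])
print(robot.current_time_s(),robot.current_eef_rot())
E
```

```text
pics
scene {'mtx': array([[396.99744701,   0.        , 312.9422519 ],
       [  0.        , 396.99744701, 199.16442843],
       [  0.        ,   0.        ,   1.        ]]), 'k1': -0.054976492839941986, 'extrinsics': array([[ 0.37486699,  0.92702958, -0.00953457, -0.20654423],
       [-0.50358418,  0.21224996,  0.83746816,  0.16530611],
       [ 0.77838147, -0.30913771,  0.54640293, -1.68003403],
       [ 0.        ,  0.        ,  0.        ,  1.        ]])}
block [(array([397., 196.,  36.,  24.]), 0.91), (array([441., 207.,  18.,  30.]), 0.87), (array([334., 194.,  16.,  27.]), 0.83)]
board [(array([332., 227.,  98.,  34.]), 0.84)]
pad []
knob_grip [(array([299., 222.,  24.,  16.]), 0.56)]
stone [(array([196., 253.,  67.,  42.]), 0.65)]
bottle [(array([406., 247.,  24.,  50.]), 0.56), (array([297., 221.,  28.,  19.]), 0.51)]
mallet [(array([328., 292., 108.,  44.]), 0.73)]
top {'mtx': array([[361.64930352,   0.        , 323.85441517],
       [  0.        , 361.64930352, 203.98250581],
       [  0.        ,   0.        ,   1.        ]]), 'k1': -0.08402686742026362, 'extrinsics': array([[ 0.01767446, -0.99978508, -0.01083535,  0.02486378],
       [ 0.98929027,  0.01591648,  0.1450911 , -0.53848891],
       [-0.14488746, -0.01328371,  0.98935897, -1.06311673],
       [ 0.        ,  0.        ,  0.        ,  1.        ]])}
block [(array([200., 180.,  43.,  42.]), 0.95), (array([228., 294.,  33.,  48.]), 0.74), (array([355., 128.,  88.,  44.]), 0.69)]
board [(array([329., 173.,  99.,  63.]), 0.96)]
pad [(array([327., 176.,   9.,  13.]), 0.6)]
knob_grip [(array([358., 187.,  26.,  27.]), 0.65)]
stone [(array([447., 217.,  58.,  38.]), 0.62)]
bottle [(array([280., 124.,  22.,  28.]), 0.55), (array([359., 183.,  30.,  26.]), 0.4)]
mallet [(array([354., 129.,  88.,  41.]), 0.75)]
0.8 [1.79994138e+02 2.58841397e-03 2.36564188e+01]
```

View pics/scene0.png

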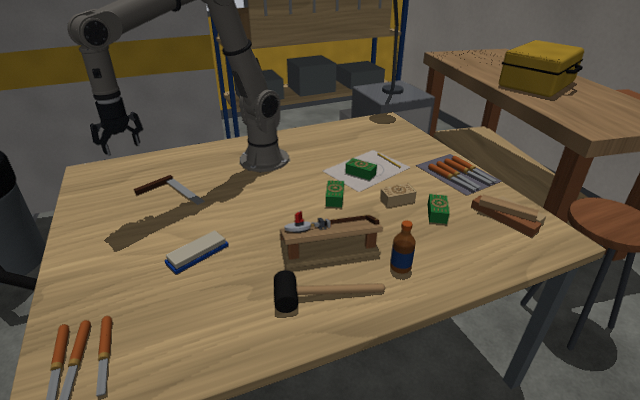

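View pics/top0.png

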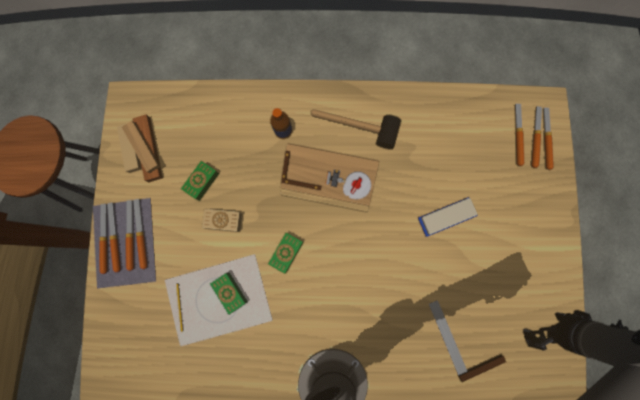

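The scene view shows the pale block at (397,196), the board at (332,240) and green look-alikes around them. In the top view the block is at (222,219), the board at (329,177), the red knob at (357,185) and the stone at (447,217). I'll zoom in for the corners.

Run:
```python
import cv2,numpy as np
t=cv2.imread("pics/top0.png"); s=cv2.imread("pics/scene0.png")
def z(im,x0,y0,w,h,f,step=10):
    o=cv2.resize(im[y0:y0+h,x0:x0+w],None,fx=f,fy=f,interpolation=cv2.INTER_CUBIC)
    for x in range(-(-x0//step)*step,x0+w,step):
        cv2.line(o,((x-x0)*f,0),((x-x0)*f,6),(255,0,255),1);cv2.putText(o,str(x),((x-x0)*f+2,14),0,.38,(255,0,255),1)
    for y in range(-(-y0//step)*step,y0+h,step):
        cv2.line(o,(0,(y-y0)*f),(6,(y-y0)*f),(255,0,255),1);cv2.putText(o,str(y),(8,(y-y0)*f+4),0,.38,(255,0,255),1)
    return o
cv2.imwrite("pics/board_z.png",z(t,272,138,112,80,7))
a=z(t,196,200,56,40,7);b=z(s,372,175,56,40,7)
cv2.imwrite("pics/block_z.png",np.hstack([a,b]))
cv2.imwrite("pics/board_s.png",z(s,275,205,112,70,7))
```

```text
(no output)
```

View pics/board_z.png

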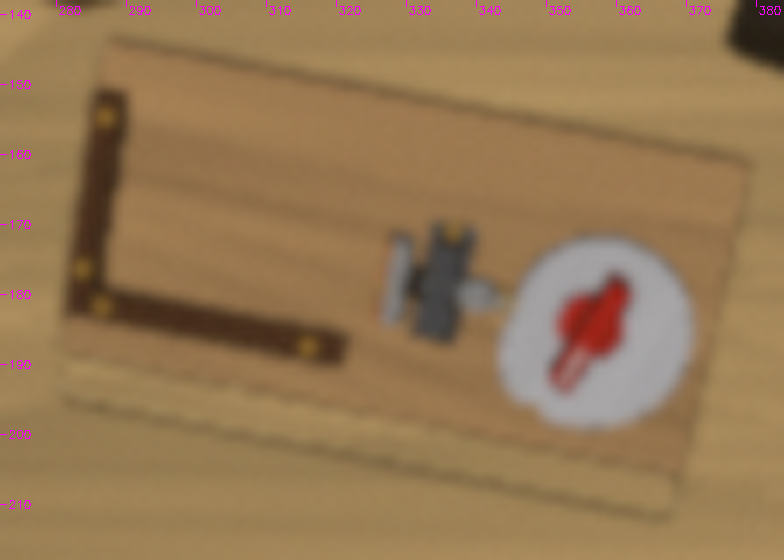

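View pics/block_z.png

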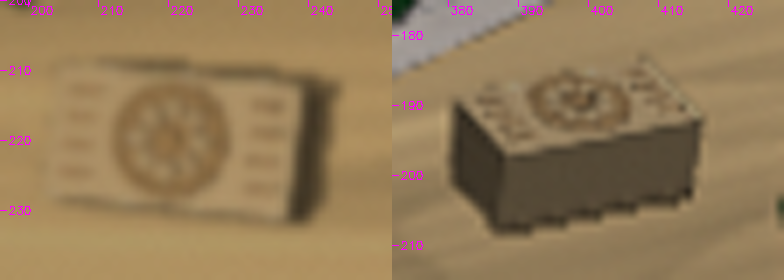

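View pics/board_s.png

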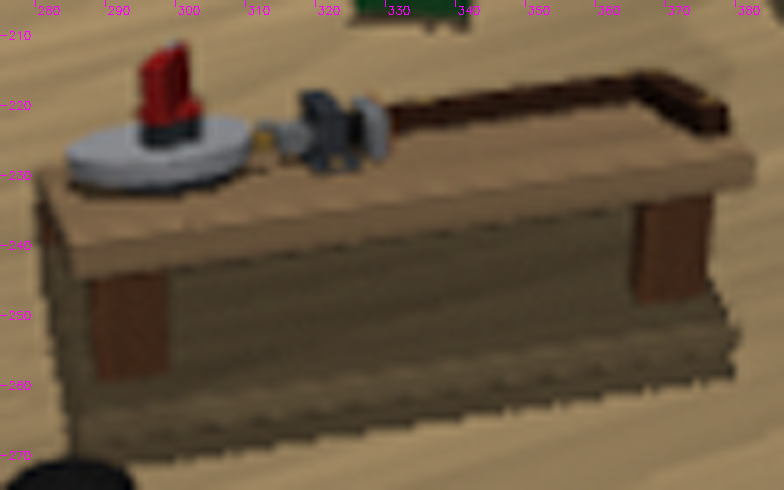

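The crops give the panel corners at zoom (108,38), (750,158), (675,472) and (62,358), the knob nose at (562,385) and the block's top corners. Next I fit the poses using both cameras.

```bash
cat > h.py <<'E'
import numpy as np, cv2
from scipy.optimize import least_squares
from scipy.spatial.transform import Rotation as R
from station import robot, fingers, vision, workorder, recognise
CAL={c:vision.calibration(c) for c in("scene","top")}
def proj(P,c):
    k=CAL[c]; q=np.atleast_2d(P)@k["extrinsics"][:3,:3].T+k["extrinsics"][:3,3]
    s=np.c_[q[:,0],-q[:,1]]/-q[:,2:]; s=s*(1+k["k1"]*(s**2).sum(1,keepdims=True))
    return s@k["mtx"][:2,:2].T+k["mtx"][:2,2]
def fit(pose,obs,p0):   # obs: (camera, local mm, pixel)
    def res(p):
        r,t=pose(p); return np.concatenate([(proj(r.apply(np.array(l)/1000)+t,c)[0]-u) for c,l,u in obs])
    s=least_squares(res,p0,loss="soft_l1"); return s.x,s.fun.reshape(-1,2)
def bpose(p): return R.from_euler("ZY",[p[2],-np.radians(25)]), np.array([p[0],p[1],.076])
def kpose(p): return R.from_euler("z",p[2]), np.array([p[0],p[1],0.])
E
cat > fit.py <<'E'
from h import *
z=lambda x,y,x0,y0:np.array([(x+.5)/7-.5+x0,(y+.5)/7-.5+y0])
T=lambda l,x,y:("top",l,z(x,y,272,138)); S=lambda l,x,y:("scene",l,z(x,y,275,205))
ob=[T((60,140,0),108,38),T((60,-140,0),750,158),T((-80,-140,0),675,472),T((-80,140,0),62,358),
 T((-45,14,12),347,335),T((40,124,14),127,95),S((60,-140,0),75,250),S((60,140,0),752,155),S((-80,-140,0),40,172)]
b,f=fit(bpose,ob,[.6,0,-.2]); print("board",b,np.degrees(b[2]));print(f.round(1))
b2,f2=fit(bpose,ob[:6],b); print("top only",b2)
r,t=bpose(b)
for n,l in dict(seat=(-15,69,0),knob=(-15,-86,44),nose=(-40,-86,54),tail=(10,-86,54),fence=(-5,124,0)).items():
    P=r.apply(np.array(l)/1000)+t; print(n,P.round(4),((proj(P,"top")[0]-[272,138])*7).round())
def nose(a): return ((proj(r.apply(np.array([[-15-25*np.cos(a),-86+25*np.sin(a),54],[-15+25*np.cos(a),-86-25*np.sin(a),54]])/1000)+t,"top")-[272,138])*7).round().tolist()
for a in(0,.2,.4):print(a,nose(a))
T=lambda l,x,y:("top",l,z(x,y,196,200)); S=lambda l,x,y:("scene",l,z(x,y,372,175))
ob=[T((30,55,44),60,62),T((30,-55,44),303,82),T((-30,-55,44),290,218),T((-30,55,44),55,198),
 S((-30,-55,44),250-392+392-0,60)][:4]+[S((30,-55,44),63,98),S((30,-55,44),63,98)][:0]
k,f=fit(kpose,ob,[.5,.3,0]); print("block top-only",k,np.degrees(k[2]));print(f.round(1))
for l in [(30,55,44),(30,-55,44),(-30,-55,44),(-30,55,44)]:
    r,t=kpose(k); print(l,((proj(r.apply(np.array(l)/1000)+t,"scene")[0]-[372,175])*7).round())
E
python3 fit.py
```

```text
board [ 0.63227268  0.02067283 -0.17558177] -10.06009459570024
[[-1.2 -0.2]
 [ 0.4  0. ]
 [ 1.4  0.1]
 [-1.  -0.8]
 [ 0.1  0.1]
 [-0.5 -0.1]
 [-0.9 -0.5]
 [ 0.7 -0.7]
 [-1.1  0.2]]
top only [ 0.63189949  0.02011649 -0.17517496]
seat [0.6309 0.091  0.0697] [233. 236.]
knob [ 0.5856 -0.0584  0.1095] [588. 326.]
nose [ 0.5591 -0.0537  0.108 ] [576. 390.]
tail [ 0.6037 -0.0616  0.1292] [600. 273.]
fence [0.6495 0.1436 0.0739] [112. 190.]
0 [[576.0, 390.0], [600.0, 273.0]]
0.2 [[564.0, 387.0], [612.0, 276.0]]
0.4 [[553.0, 381.0], [623.0, 282.0]]
block top-only [ 0.48436471  0.34766109 -0.05538647] -3.173411257733311
[[ 0.1  0.1]
 [ 0.5 -0.2]
 [ 0.3 -0. ]
 [-1.5  0.1]]
(30, 55, 44) [308. 115.]
(30, -55, 44) [110. 156.]
(-30, -55, 44) [54. 95.]
(-30, 55, 44) [246.  57.]
```

```bash
cat >> h.py <<'E'
B0=np.array([.6322,.0205,-.1755]); K0=np.array([.4844,.3477,-.0554])
def tool(bR,phi):
    """tool pointing along -z of frame bR, its y axis at angle phi from frame x"""
    return bR*R.from_euler("z",phi)*R.from_matrix(np.array([[0,1,0],[1,0,0],[0,0,-1.]]))
eul=lambda r:r.as_euler("xyz",degrees=True).tolist()
def bp(l,b=B0):
    r,t=bpose(b); return r.apply(np.array(l)/1000)+t
E
cat > chk.py <<'E'
from h import *
z=lambda x,y,x0,y0:np.array([(x+.5)/7-.5+x0,(y+.5)/7-.5+y0])
T=lambda l,x,y:("top",l,z(x,y,196,200)); S=lambda l,x,y:("scene",l,z(x,y,372,175))
ob=[T((30,55,44),60,62),T((30,-55,44),303,82),T((-30,-55,44),290,218),T((-30,55,44),55,198),
 S((30,55,44),308,120),S((30,-55,44),113,155),S((-30,-55,44),63,98),S((-30,55,44),250,60),S((30,-55,0),106,235),S((30,55,0),300,200),S((-30,-55,0),60,185)]
k,f=fit(kpose,ob,K0); print(k,f.round(1).tolist())
for l in[(3,4,22),(-33,4,22),(-15,4,22),(40,124,14),(40,138,14),(-50,138,12),(-57,14,12)]: print(l,((proj(bp(l),"top")[0]-[272,138])*7).round())
print(robot.tip_reach,robot.current_time_s())
br,_=bpose(B0); kr,_=kpose(k)
for h in(0,np.pi):
  print("pick",robot.inverse_kinematics([k[0],k[1],.034],eul(tool(kr,h))))
  for zz in(34,100): print("place",robot.inverse_kinematics(bp((-15,65,zz)).tolist(),eul(tool(br,h))))
  for a in(.3,1.6): print("knob",a,robot.inverse_kinematics(bp((-15,-86,44)).tolist(),eul(tool(br,np.pi/2-a+h))))
E
python3 chk.py
```

```text
[ 0.48496306  0.34795603 -0.05779909] [[0.0, -0.2], [0.4, -0.3], [0.2, -0.2], [-1.6, -0.1], [0.5, -0.1], [0.2, 0.6], [-0.7, 0.0], [0.1, 0.1], [-0.0, -0.1], [0.0, -1.0], [-1.3, -1.9]]
(3, 4, 22) [385. 233.]
(-33, 4, 22) [371. 315.]
(-15, 4, 22) [378. 274.]
(40, 124, 14) [121.  92.]
(40, 138, 14) [89. 86.]
(-50, 138, 12) [ 60. 290.]
(-57, 14, 12) [340. 359.]
0.017 0.8
pick [ -6.6977255   43.67189671 -47.0037149   92.3719106   35.6866688
  59.97107186 -67.5816024 ]
place [ 20.8636004   28.97404104 -47.48687994 108.81791199  55.72787209
  40.59799065 -69.5440644 ]
place [ 27.6871164   22.91699822 -56.07808813 108.71934307  47.8923903
  45.51027418 -63.67252158]
knob 0.3 [ 30.23470181  19.40148697 -33.6813448  114.94450643  33.35538942
  27.41293266  36.16386057]
knob 1.6 [ 23.69453986  18.05760683 -25.65979624 115.1630855   27.31513726
  25.96467785 -33.21874707]
pick [  0.56482608  51.25761835 -61.97420051  92.10292988  48.36900582
  67.09525508 103.98770071]
place [ 29.67220606  35.71385724 -61.77343885 108.55654139  65.66555601
  48.63321836 104.39196075]
place [ 31.12364436  25.27783167 -61.47022285 108.63124845  51.56345928
  47.8521915  113.71711729]
knob 0.3 [  17.04207097   17.10189291  -17.67837844  115.39519901   21.42707261
   24.882206   -133.66252652]
knob 1.6 [ 50.46179713  28.90180438 -61.56530202 114.35859032  55.88490722
  37.36780678 123.99764447]
```

```bash
sed -i 's/^B0=.*/B0=np.array([.6322,.0195,-.1755]); K0=np.array([.4848,.3479,-.0570])/' h.py
cat > pick.py <<'E'
from h import *
kr,_=kpose(K0); o=eul(tool(kr,0))
fingers.gripper_to(1.0,30)
robot.move_to([K0[0],K0[1],.16],o)
print(robot.current_time_s())
print("hit",robot.line_to([K0[0],K0[1],.033],o,velocity=.1,f_stop=6))
fingers.gripper_to(0.3,30)
print(robot.current_finger_gap()*85,robot.current_gripper_force(),robot.current_tool_pos())
robot.line_to([K0[0],K0[1],.22],o,velocity=.15)
br,_=bpose(B0); ob=eul(tool(br,0))
robot.move_to(bp((-11,65,120)).tolist(),ob)
robot.line_to(bp((-11,65,33+25)).tolist(),ob,velocity=.12)
print(robot.current_finger_gap()*85,robot.current_gripper_force(),robot.current_tool_pos(),robot.current_contact_force(),robot.current_time_s())
t=vision.grab_frame("top");s=vision.grab_frame("scene")
f=lambda im,x,y,w,h:cv2.resize(im[y:y+h,x:x+w,::-1],None,fx=5,fy=5,interpolation=cv2.INTER_CUBIC)
cv2.imwrite("pics/hover.png",np.vstack([f(t,265,140,125,58),f(s,275,190,125,62)]))
E
python3 pick.py
```

```text
4.15
hit False
59.02955650209732 33.62508952617645 [0.48519894 0.34828828 0.03373256]
58.99740651711026 33.18001449108124 [0.60990253 0.09090402 0.12439393] [ 0.60390282 -0.2051306  -0.38563633] 9.0583
```

View pics/hover.png

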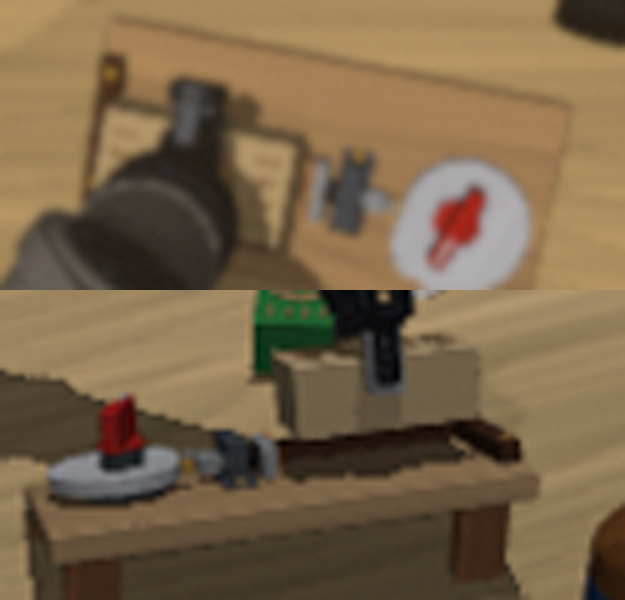

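The hover picture shows the block level with the panel above its seat, between fence and pad. Top-view corners are about (326,167.6) on the pad side and (288.6,161) on the fence side. I'll compare those with the prediction, then lower gently.

Run:
```python
from h import *
for l in((19,10,69),(19,120,69)): print(proj(bp(l),"top").round(1))
br,_=bpose(B0); o=eul(tool(br,0)); inv=lambda:br.inv().apply(np.array(robot.current_tool_pos())-bpose(B0)[1])*1000
print(robot.line_to(bp((-11,65,33+5)).tolist(),o,velocity=.08,f_stop=4),inv().round(1))
print(robot.line_to(bp((-11,65,27)).tolist(),o,velocity=.02,f_stop=3),inv().round(1),br.inv().apply(robot.current_contact_force()).round(1),robot.current_time_s())
```

```text
[[324.9 168.6]]
[[286.4 161.4]]
False [-11.3  64.8  37.8]
True [-10.4  65.5  33.8] [ 0.4 -0.6  3.8] 9.9167
```

Run:
```python
from h import *
br,_=bpose(B0); o=eul(tool(br,0)); inv=lambda:br.inv().apply(np.array(robot.current_tool_pos())-bpose(B0)[1])*1000
F=lambda:br.inv().apply(robot.current_contact_force()).round(1)
p=inv()
print(robot.line_to(bp((p[0]-12,p[1],p[2]-.3)).tolist(),o,velocity=.02,f_stop=5),inv().round(1),F())
p=inv()
print(robot.line_to(bp((p[0],p[1]+9,p[2])).tolist(),o,velocity=.02,f_stop=4),inv().round(1),F(),robot.current_time_s())
```

```text
True [-15.1  65.6  33.9] [1.9 0.2 1.3]
True [-15.   65.6  33.8] [-0.2 -0.2  4.4] 10.5083
```

Run:
```python
from h import *
br,_=bpose(B0); o=eul(tool(br,0)); inv=lambda:br.inv().apply(np.array(robot.current_tool_pos())-bpose(B0)[1])*1000
F=lambda:br.inv().apply(robot.current_contact_force()).round(1)
p=inv()
print(robot.line_to(bp((p[0]-4,p[1],p[2]+.2)).tolist(),o,velocity=.015,f_stop=7),inv().round(1),F())
fingers.gripper_to(.95)
p=inv(); print(p.round(1),F())
robot.line_to(bp((p[0],p[1],125)).tolist(),o,velocity=.12)
robot.move_to(bp((-15,-86,140)).tolist(),eul(tool(br,np.pi/2-.3)))
fingers.gripper_to(.4)
print(robot.current_time_s(),F())
t=vision.grab_frame("top");s=vision.grab_frame("scene")
f=lambda im,x,y,w,h:cv2.resize(im[y:y+h,x:x+w,::-1],None,fx=5,fy=5,interpolation=cv2.INTER_CUBIC)
cv2.imwrite("pics/placed.png",np.vstack([f(t,265,140,125,58),f(s,275,190,125,62)]))
```

```text
True [-15.1  65.6  33.9] [0.9 0.7 1.8]
[-15.4  65.4  33.7] [ 0.  -0.2 -0.2]
14.025 [-0.1  0.3  0.2]
```

View pics/placed.png

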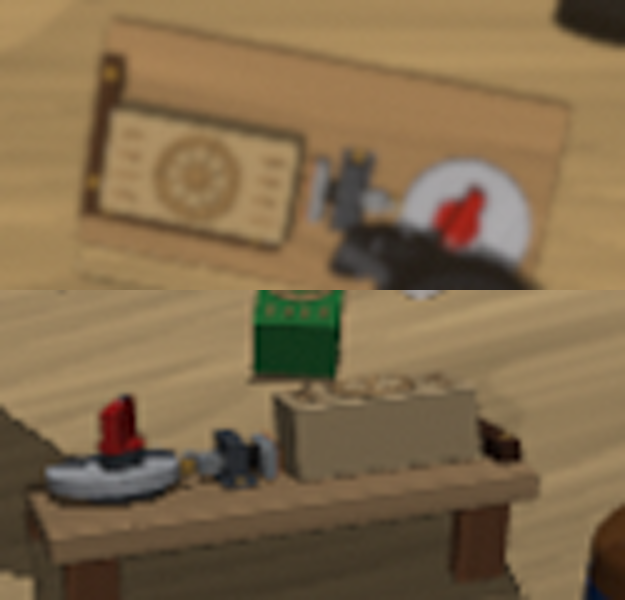

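The block lies flat on the board next to the fence, with the pad open and the knob still released at about 0.3. Next I grip the knob.

Run:
```python
from h import *
br,_=bpose(B0); o=eul(tool(br,np.pi/2-.32)); inv=lambda:br.inv().apply(np.array(robot.current_tool_pos())-bpose(B0)[1])*1000
F=lambda:br.inv().apply(robot.current_contact_force()).round(1)
robot.move_to(bp((-15,-86,95)).tolist(),o)
print(robot.line_to(bp((-15,-86,43)).tolist(),o,velocity=.08,f_stop=5),inv().round(1))
fingers.gripper_to(0,20)
print(robot.current_finger_gap()*85,robot.current_gripper_force(),inv().round(2),F(),br.inv().apply(robot.current_torque()).round(2),robot.current_time_s())
```

```text
False [-14.3 -85.7  43.6]
27.048473119455068 19.641584157943726 [-13.95 -84.89  43.86] [-0.7  0.8  4.9] [0.36 0.43 0.02] 15.45
```

Run:
```python
from h import *
br,_=bpose(B0); o=eul(tool(br,np.pi/2-.32)); inv=lambda:br.inv().apply(np.array(robot.current_tool_pos())-bpose(B0)[1])*1000
F=lambda:br.inv().apply(robot.current_contact_force()).round(1)
for z in (50,56):
    fingers.gripper_to(.45,20)
    robot.line_to(bp((-15,-86,z)).tolist(),o,velocity=.05)
    fingers.gripper_to(0,20)
    g=robot.current_finger_gap()*85
    print(z,g,robot.current_gripper_force(),inv().round(2),F(),br.inv().apply(robot.current_torque()).round(2),robot.current_time_s())
    if g<15: break
t=vision.grab_frame("top");s=vision.grab_frame("scene")
f=lambda im,x,y,w,h:cv2.resize(im[y:y+h,x:x+w,::-1],None,fx=7,fy=7,interpolation=cv2.INTER_CUBIC)
cv2.imwrite("pics/grip.png",np.hstack([f(t,325,155,55,60),f(s,272,185,55,60)]))
```

```text
50 10.486349160538225 23.219079673290253 [-14.4  -84.73  50.18] [ 0.7  2.9 -1.4] [ 0.46  0.23 -0.  ] 16.3667
```

View pics/grip.png

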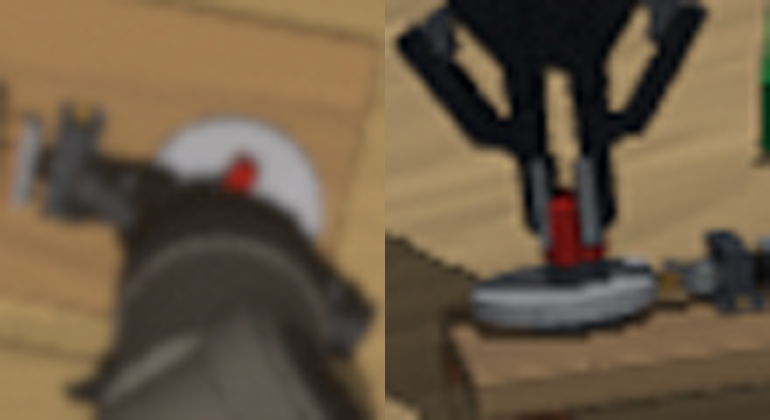

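At TCP height 50 mm the pads hold the red bar, with a gap of 10.5 mm. The earlier close at 43 mm had caught the hub. Now I turn the knob.

```bash
cat > turn.py <<'E'
from h import *
br,_=bpose(B0); inv=lambda:br.inv().apply(np.array(robot.current_tool_pos())-bpose(B0)[1])*1000
F=lambda:br.inv().apply(robot.current_contact_force()).round(1)
def ang():
    y=(br.inv()*R.from_euler("xyz",robot.current_eef_rot(),degrees=True)).apply([0,1,0]); return np.pi/2-np.arctan2(y[1],y[0])
fingers.gripper_to(0,60)
c=np.array([-15,-84.7,50.])
for a in np.append(np.arange(.45,1.5,.15),1.575):
    robot.line_to(bp(c).tolist(),eul(tool(br,np.pi/2-a)),velocity=.05)
    f=F(); print(round(a,2),round(ang(),3),inv().round(1),f,br.inv().apply(robot.current_torque()).round(2)[2],round(robot.current_time_s(),2))
    if np.linalg.norm(f)>30: break
    p=inv()-c; 
    if np.linalg.norm(f[:2])>6: c[:2]+=.6*p[:2]
E
python3 turn.py
```

```text
0.45 0.448 [-14.5 -84.9  50.3] [1.1 1.8 3.5] -0.06 16.97
0.6 0.596 [-14.6 -85.2  50.2] [1.3 0.5 6. ] -0.04 17.27
0.75 0.747 [-14.7 -85.4  50.3] [0.5 0.8 6.6] -0.04 17.57
0.9 0.897 [-15.  -85.6  50.2] [0.6 1.2 6.6] -0.02 17.87
1.05 1.047 [-15.2 -85.8  50.2] [0.2 0.1 8.7] 0.03 18.17
1.2 1.197 [-15.4 -85.9  50.2] [-0.9  0.2  8. ] -0.02 18.47
1.35 1.347 [-15.7 -86.   50.2] [-0.8  0.7  7.9] -0.11 18.77
1.5 1.498 [-15.9 -86.1  50.2] [-1.1  0.9  8.8] -0.12 19.07
1.58 1.572 [-16.1 -86.   50.2] [-1.6  0.8 10.3] -0.18 19.32
```

Run:
```python
from h import *
br,_=bpose(B0); o=eul(tool(br,np.pi/2-1.575)); inv=lambda:br.inv().apply(np.array(robot.current_tool_pos())-bpose(B0)[1])*1000
print(robot.current_finger_gap()*85)
robot.pause(.3)
fingers.gripper_to(.4)
p=inv(); robot.line_to(bp((p[0],p[1],130)).tolist(),o,velocity=.12)
robot.move_to([.35,-.25,.3],[180,0,0])
print(robot.current_time_s(),robot.current_contact_force())
t=vision.grab_frame("top");s=vision.grab_frame("scene")
f=lambda im,x,y,w,h:cv2.resize(im[y:y+h,x:x+w,::-1],None,fx=6,fy=6,interpolation=cv2.INTER_CUBIC)
cv2.imwrite("pics/final.png",np.vstack([f(t,270,150,120,50),f(s,275,200,120,50)]))
```

```text
10.048885776689763
21.95 [ 0.2299579   0.23567611 -1.54539989]
```

View pics/final.png

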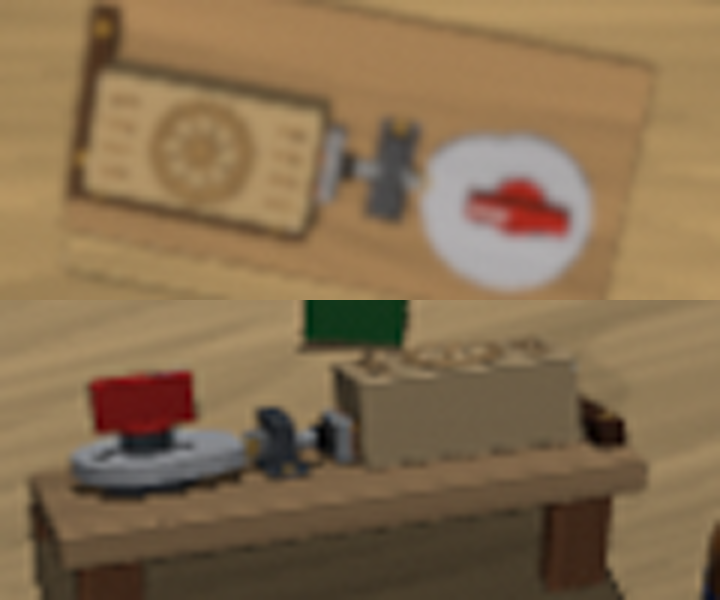

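```bash
python3 -c "
from station import workorder
print(workorder.close_job())"
```

```text
the job is handed in; nothing more can be done
None
```

The job is handed in: the block lies carved face up on the board against the ledge, the knob is turned to the notch with the pad against the block, and the arm is clear, at about 22 s; the fence contact and the roller being in the notch were judged from the final picture only.

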